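Turn the test bar to the spray mask and hold the sprung shutter half open

TASK

The clay test bar on the mask stand is ready for its next spray pass: give it a quarter turn so that the side with the raised panel faces the window in the mask plate, set it back squarely, fully down in its nest, and let go of it. Then slide the sprung shutter by its wooden tab until the window is half uncovered, never much further, and finish while still holding it there against the spring: do not let go. Leave the mortar, bottle, tin and vase alone.

Things in the scene. Friction and masses are not known exactly. Their poses are not given: they have to be found in the camera images.
- stand: Fixed mask stand. Origin on the bench under the nest's centre; x points from nest to mask plate (away from the robot, within 0.3 rad), y left along the plate. Steel base 10 mm thick, x -45 to 125, y -140 to 120 mm. Upright aluminium plate x 75 to 81, full width, top z 108, gussets on its near side at y -125 and 108 up to z 45. Beyond it guides (top z 106) and a spring tube at y -138 to -48.
- seat (a point): Centre of the nest's floor, on the stand's base, 10 mm above the bench; axes as the stand's. The nest is a square frame of 8 mm round steel bar lying on the base, 47 x 47 mm clear inside, its rounded top 18 mm above the bench.
- window (a point): Centre of the 60 x 60 mm window in the mask plate: stand x 78, y 0, z 60 mm. A 4 mm index pin on the plate's far side (stand x 95, y 0, top z 112) marks the window's middle.
- bar: Loose clay bar, upright, 40 x 40 x 120 mm, 0.24 to 0.45 kg, origin at the foot's centre. On its own +x side a raised panel 26 mm wide, 10 proud, from 30 mm up to the top: a bump seen from above. It starts in the nest (top z 130) with the bump to stand +y (left); needed to +x, the plate: a quarter turn clockwise from above. Gap to plate 55 mm. The tab is 7 mm taller than the bar: grip near the top.
- bar_panel (a point): Middle of the raised panel's outer face: 30 mm out along the bar's x, 75 mm above its foot.
- shutter (a joint): Shutter travel in m: 0 shut, 0.070 fully open, half 0.035; slides along stand +y (left). A steel sheet 70 mm wide on the plate's far side covers the window; at half travel its right edge and the right face of its tab are at the window's middle, in line with the index pin. A spring shuts it: 2.8 N at the start, 6.6 N at half, 10.5 N fully open, plus 0.3 N friction; it snaps shut if let go.
- shutter_tab (a point): Centre of the top of the shutter's wooden tab, 137 mm above the bench; shut, it is at stand x 85, y -28 mm, and it moves with the shutter. The tab is 22 mm (x) by 14 mm (y), 26 mm tall (z 111 to 137), free above the plate: pinch it from above across y, or push on its right face.
- mortar: Bystander: white ceramic bowl, 144 mm across the rim, 75 mm high, origin under its centre.
- glue: Bystander: white bottle with cap, 60 mm diameter, 155 mm high, origin under its centre.
- tin: Bystander: low tin, 72 mm diameter, 55 mm high, origin under its centre.
- vase: Bystander: terracotta vase, 76 mm at the widest, 130 mm high, origin under its centre.
There are look-alikes about, which are no part of the job. Leave any green or yellow look-alike of the bar alone.

How it is judged (in metres and radians):
On the way, in this order (a step that is already met when the one before it is completed fails the run):
1. bar turned, down in its nest with the raised panel to the window, let go, shutter still shut (horizontal distance between bar and seat below 0.008 m and z of bar in the frame of stand below 0.0145 m and x of bar_panel in the frame of stand above 0.02 m and angle between the x axis of bar and the x axis of stand, either way round below 0.2 rad and angle between bar's own z axis and vertical below 0.1 rad and contact force between the fingers and bar below 0.2 N and linear speed of bar below 0.02 m/s and value of joint shutter below 0.006 m), for 0.2 s.
2. shutter at half travel, held by the fingers (value of joint shutter between 0.029 and 0.041 m and contact force between the fingers and shutter above 2 N), for 0.3 s.
At the end, for the whole second after the job is handed in: The fingers still hold the shutter against its spring (more than 2 N) at half travel, 35 mm within 6 mm, still. The bar, let go and at rest, stands upright fully down in the nest (foot within 4.5 mm of the floor, centre within 8 mm, square within 0.2 rad) with its raised panel towards the window (all of step 2 and horizontal distance between bar and seat below 0.008 m and z of bar in the frame of stand below 0.0145 m and x of bar_panel in the frame of stand above 0.02 m and angle between the x axis of bar and the x axis of stand, either way round below 0.2 rad and angle between bar's own z axis and vertical below 0.1 rad and contact force between the fingers and bar below 0.2 N and linear speed of bar below 0.02 m/s and velocity of joint shutter between -0.01 and 0.01 m/s and contact force between bar and shutter below 0.2 N); the arm keeps its last pose, push and grip.
It fails at once if shutter opened beyond 55 mm (value of joint shutter above 0.055 m).
It fails at once if bar tipped over (angle between bar's own z axis and vertical above 0.6 rad).
It fails at once if a bystander disturbed by more than 30 mm (distance of any of mortar, glue, tin, vase from where it was at the start of the episode above 0.03 m).
It also fails if it takes over 51 s, if anything falls off the work surface, if the arm or the gripper's body presses on something with over 40 N, if the wrist force passes 120 N, or if a joint passes its speed limit or range.

ROBOT

A 6-joint arm with a two-finger parallel gripper is mounted at the origin on the work surface. World frame = base frame: x ahead of the robot, y to its left, z up, the work surface at z = 0. Lengths are in mm, angles in degrees, forces in N, time in s.
With the tool pointing down it reaches from about 300 to 850 mm from the base axis. Payload 4.2 kg.
Tool frame: the origin (TCP) lies on the centre line of the jaws, within the pads' length; the fingertips stand 14 mm ahead of it and the grasp point (between the pads) lies 5 mm behind it (env.finger_overhang is the z of the fingertips in the tool frame, in mm); z points along the fingers, y is the line along which they close (so a half turn about z gives the same grasp; the last joint's range is limited). The gripper opens to 91 mm and grips with 3 to 60 N. Pads are 32 mm wide; open, the fingers measure 118 mm over their backs; the gripper's body (76 mm by 178 mm) begins 60 mm behind the grasp point.
Start: joints at [-67.265, 18.312, 89.639, -0, 72.044, -1.146], TCP at [232.785, -525.788, 227.976] pointing down, gripper open.
Joint ranges: [-177.97, 177.97], [-48.28, 115.42], [12.27, 149.76], [-77.06, 257.06], [2.81, 150.46], [-146.56, 146.56]. Speed limits (degrees/s): [147.25, 147.25, 180, 180, 180, 180].

INTERFACE

Orientations are given as [roll, pitch, yaw] about the fixed x, y, z axes, in that order (R = Rz(yaw) Ry(pitch) Rx(roll)).
In Python, from workcell import sensors, viewer, env gives the robot as it stands. The module is installed in compiled form; this text tells all that it offers.
- The arm moves only by the tool step_arm, never from a script. Its argument "plan" is one flat list of numbers, 6 for each row, row after row: the shift along the tool's x, y, z in cm, then the turn, a rotation vector about the tool's x, y, z in rad. In form: [x, y, z, wx, wy, wz, x, y, z, wx, wy, wz, ...]. A call has 1 to 5 rows; each row shifts and turns the commanded pose from where the row before left it, along the tool's axes as they then stand; what a row does not reach is not made up. A row lasts 1/12 s, in which the tool goes at most 41.7 mm and 7.16 degrees, less where a joint would pass 70% of its speed; a pose out of reach is approached as far as the arm can. A call is refused whole if a number of a shift passes 4.17 or a number of a turn 0.125, either way. A call with a gripper value outside its range is refused whole. "hand" is the finger opening in cm, from 0 to 9.12, set as the call begins (left out, the last holds). The fingers move at their own pace and stop on an object; "newtons" is the grip in N (left out, the last holds). Time passes only in rows, so rows that do not move let the fingers close. It gives the time, the measured TCP pose, the force, the opening and the grip force at its end, in the units of the state.
- sensors.state(): the state, without advancing time (a new reading comes with each control period).
- viewer.grab_frame(name): name is "scene" or "top" or "wrist"; returns a dict with "img" (480x640x3 uint8, red, green, blue), "fx", "fy", "cx", "cy" (pixels), "position" and "attitude" of the camera in the world. Camera axes: x right, y down, z forward; pixel columns grow to the right and rows downward; lengths in mm; the calibration is good to about 2 mm. A picture is of the moment at which its call begins. There is no depth.
- env.job_done(): hands the job in; it is judged then, once.
Trained networks look in a picture, given as the dict that the camera call returned (one of the last four; its "shot" number tells which), for a name from the list of things; names that differ only in an ending like _2 or _b are one class to them, and where a whole thing is asked for, a point or a joint stands for the part that bears it (a point fixed in the world has none). Each returns a list of dicts, best first, with "score" (0 to 1); they miss things now and then, are a little off and sometimes report something else, mostly with a low value. They report only what shows in the picture. A call takes as long as a camera call. They do not tell look-alikes from the thing itself.
- viewer.boxes_of(name, picture): "location" ([column, row] in pixels, amid what is visible of it).
- viewer.pinpoint(name, picture): "location" ([column, row] in pixels: a listed point, or the origin of a listed thing).
The state is a dict: "time_s": time; "qpos": joint angles; "qvel": joint speeds; "effort": joint torques, N m; "ee_pos": TCP position; "ee_rot": TCP orientation; "force": force on the tool from outside, world axes, zero at the start; "torque": the same for the moment, N m; "gripper_width": finger opening in mm; "gripper_force": force on a finger pad.
Only numpy, scipy, OpenCV 4.12 (cv2) and the standard library are available. Lean on these libraries where they do the work, as an engineer would, in place of code of your own. Each camera call takes 0.05 s, during which the arm holds its last target. There are 200 camera calls.

## Working session

There is one attempt and no reset: what is moved stays moved. The work goes in short steps, Python scripts to look and compute and a tool call to move; the robot and the scene stay as the last step left them, time stands still between calls to the robot, and variables do not carry over. Pictures are saved under pics/ and viewed, at most 10 in all, crops included, and the job is handed in when it is done.

Besides the shell and the picture viewer there is one more tool, called after "Request:" as name(argument=value, ...) on one line, values as JSON. step_arm: Moves the arm, as the interface text tells. Its arguments: {"type":"object","properties":{"plan":{"type":"array","items":{"type":"number"}},"hand":{"type":"number"},"newtons":{"type":"number"}},"required":["plan"]}

```bash
mkdir -p pics; ls; python3 - <<'E'
from workcell import sensors, viewer, env
import cv2,numpy as np
s=sensors.state();print(s['ee_pos'],s['ee_rot'],s['time_s'],env.finger_overhang)
ims=[]
for n in ['scene','top']:
    f=viewer.grab_frame(n);print(n,f['fx'],f['cx'],f['cy'],f['position'],f['attitude'])
    cv2.imwrite(f'pics/{n}1.png',f['img'][:,:,::-1])
    for t in ['bar','shutter_tab','window','seat','bar_panel','stand']:
        print(t,[(np.round(d['location']),round(d['score'],2)) for d in viewer.pinpoint(t,f)[:4]])
E
```

```text
pics
[ 232.60664398 -525.3410321   227.14236574] [-1.79901861e+02 -2.52080844e-03  2.38812508e+01] 0.0 14.0
scene 545.6219724617894 316.4155361587331 243.85041374367904 [1264.89157852  786.89270907  912.60819884] [-128.10074295   -0.76754234  141.36423018]
bar [(array([351., 274.]), 0.95), (array([485., 339.]), 0.73), (array([383., 261.]), 0.65), (array([272., 319.]), 0.63)]
shutter_tab [(array([312., 243.]), 0.65)]
window [(array([325., 272.]), 0.84)]
seat [(array([344., 273.]), 0.62), (array([345., 276.]), 0.59)]
bar_panel [(array([378., 240.]), 0.84), (array([281., 306.]), 0.79), (array([356., 257.]), 0.61)]
stand [(array([344., 277.]), 0.77)]
top 482.10813738641843 328.3312032827669 237.9230714432513 [ 533.42583796    1.81088878 1150.92277013] [-175.17454936   -0.80110943  -90.43253056]
bar [(array([303., 173.]), 0.79), (array([309., 321.]), 0.75), (array([304., 270.]), 0.59)]
shutter_tab [(array([322., 226.]), 0.52), (array([303., 272.]), 0.42)]
window [(array([303., 239.]), 0.8)]
seat [(array([304., 270.]), 0.86)]
bar_panel [(array([289., 170.]), 0.94), (array([307., 311.]), 0.88)]
stand [(array([307., 274.]), 0.57)]
```

View pics/scene1.png

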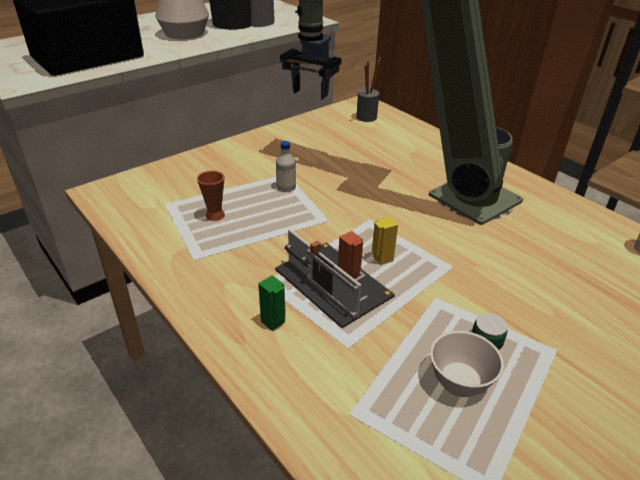

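View pics/top1.png

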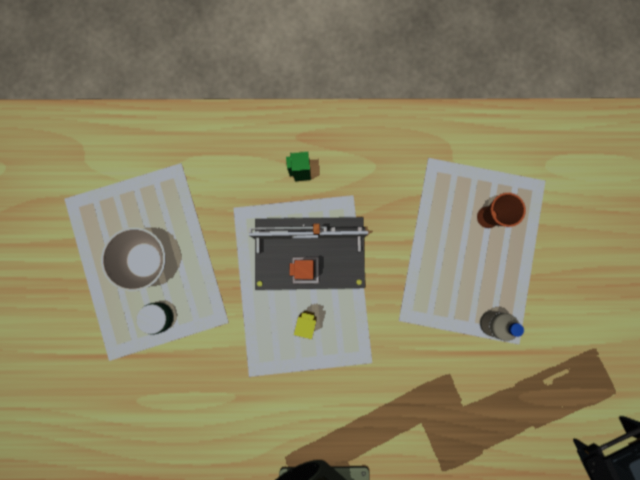

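The scene shows the clay bar in the nest at scene (350,255) and top (303,270). The look-alikes are green at top (299,165) and yellow at (306,325), so I choose the clay one in the nest. The shutter tab is at top (317,228), and the stand's base corners are near (255,218), (364,217), (255,290) and (365,290).

```bash
cat > h.py <<'E'
import numpy as np,cv2
from scipy.spatial.transform import Rotation as Ro
from workcell import sensors, viewer, env
def RT(f): return Ro.from_euler('xyz',f['attitude'],degrees=True).as_matrix(),np.array(f['position'])
def ray(f,uv,z):
    R,p=RT(f);d=R@np.array([(uv[0]-f['cx'])/f['fx'],(uv[1]-f['cy'])/f['fy'],1]);return p+d*(z-p[2])/d[2]
def proj(f,P):
    R,p=RT(f);c=(np.atleast_2d(P)-p)@R;return np.c_[f['fx']*c[:,0]/c[:,2]+f['cx'],f['fy']*c[:,1]/c[:,2]+f['cy']]
def crop(f,u0,v0,u1,v1,k,name):
    cv2.imwrite('pics/'+name,cv2.resize(f['img'][v0:v1,u0:u1,::-1],None,fx=k,fy=k,interpolation=cv2.INTER_CUBIC))
E
python3 - <<'E'
from h import *
f=viewer.grab_frame('top');im=f['img']
hsv=cv2.cvtColor(im,cv2.COLOR_RGB2HSV)
m=((hsv[...,0]<12)&(hsv[...,1]>150)&(hsv[...,2]>120)).astype(np.uint8)
n,l,st,c=cv2.connectedComponentsWithStats(m)
for i in range(1,n):
    if st[i,4]>20: print(st[i],c[i],ray(f,c[i],130))
dark=((im.max(2)<85)).astype(np.uint8); dark[:205]=0;dark[305:]=0;dark[:,:240]=0;dark[:,380:]=0
n,l,st,c=cv2.connectedComponentsWithStats(dark);i=1+st[1:,4].argmax();print(st[i],cv2.minAreaRect(np.argwhere(l==i)[:,::-1].astype(np.float32)))
for uv in [(255,218),(364,217),(255,290),(365,290),(304,270)]: print(uv,ray(f,uv,10))
crop(f,245,205,380,300,5.9,'c1.png')
E
```

```text
[492 196   7  27  43] [493.90697674 210.8372093 ] [ 675.57509538 -368.88896813  130.        ]
[510 207  15  19  24] [519.45833333 217.75      ] [ 660.32025979 -423.41770293  130.        ]
[290 260  23  19 385] [301.8961039  269.22597403] [553.51564979  43.2255463  130.        ]
[ 252  234  114   55 4893] ((309.0119934082031, 261.0997619628906), (53.9492073059082, 112.99739074707031), 88.85424041748047)
(255, 218) [678.2915275  159.19631041  10.        ]
(364, 217) [ 679.19324925 -100.37415829   10.        ]
(255, 290) [507.97833184 158.30733864  10.        ]
(365, 290) [ 505.94112345 -100.34569398   10.        ]
(304, 270) [554.01749667  43.13653777  10.        ]
```

View pics/c1.png

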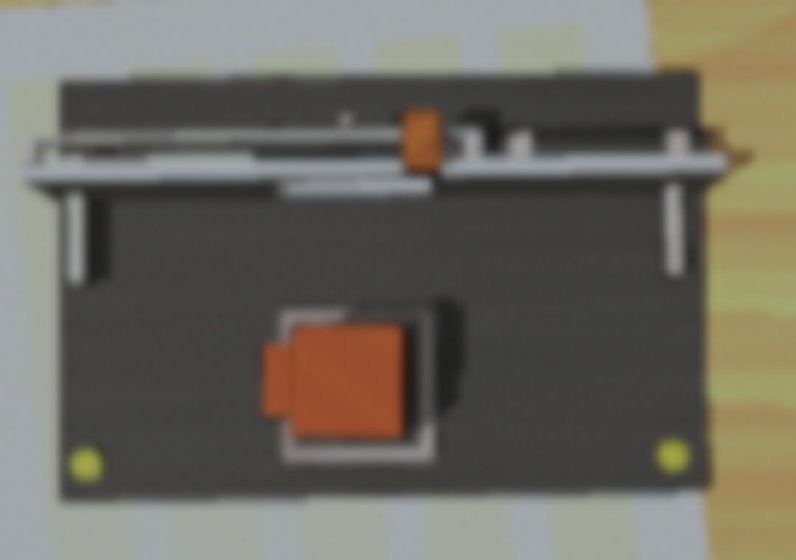

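The crop shows the clay bar's top square at about (292–404, 325–440), with the bump to the left at (263–292). Base corners are at (62,82), (697,72), (62,497) and (710,487), and the tab is at (422,140).

```bash
python3 - <<'E'
from h import *
f=viewer.grab_frame('top')
U=lambda a,b:(245+a/5.9-.4,205+b/5.9-.4)
P=lambda a,b,z:ray(f,U(a,b),z)[:2]
TL,TR,BL,BR=[P(*q,10) for q in [(62,82),(697,72),(62,497),(710,487)]]
print(TL,TR,BL,BR)
for a,b in((TR,TL),(BR,BL)):
    d=b-a;print('len',np.hypot(*d),'yaw',np.degrees(np.arctan2(-d[0],d[1])))
for z,pts in((18,[(282,308),(435,305),(282,462),(434,460)]),(130,[(292,325),(404,325),(292,440),(404,438)]),(130,[(263,345),(263,417)]),(137,[(403,110),(440,110),(403,172),(440,172)])):
    Q=np.array([P(*q,z) for q in pts]);print(z,Q.mean(0),Q.round(1).tolist())
yaw=np.radians(2);
# origin from corners: x -45..125, y -140..120
for y in (0,1,2,3):
    c,s=np.cos(np.radians(y)),np.sin(np.radians(y));R=np.array([[c,-s],[s,c]])
    print(y,np.mean([TL,TR,BL,BR],0)-R@[40,-10])
w=viewer.grab_frame('wrist');print(w['position'],w['attitude'],w['fx'],w['cx'],w['cy'])
R,p=RT(w);s=sensors.state();T=Ro.from_euler('xyz',s['ee_rot'],degrees=True).as_matrix()
print('cam in tool',T.T@(p-s['ee_pos']),'\n',(T.T@R).round(3))
E
```

```text
[677.09653648 158.93263674] [679.68319443 -97.35990046] [510.6929445  158.06720778] [ 512.64109359 -100.29517765]
len 256.30558991538356 yaw 0.5782437266963466
len 258.3697302127347 yaw 0.43202343604830407
18 [554.75700967  39.73825994] [[585.0, 70.0], [585.8, 9.1], [524.0, 70.1], [524.3, 9.8]]
130 [553.27145034  39.65965246] [[573.8, 59.7], [573.5, 19.5], [532.7, 59.7], [533.1, 19.7]]
130 [553.82937314  70.06327245] [[566.7, 70.1], [541.0, 70.1]]
137 [639.08524921  12.81423295] [[650.3, 19.4], [650.2, 6.1], [628.0, 19.5], [627.9, 6.3]]
0 [555.02844225  39.8361916 ]
1 [554.86001038  39.1365723 ]
2 [554.7038142  38.43412  ]
3 [554.5599013  37.7290487]
[ 293.64771728 -497.91510046  385.25967606] [ 1.66001899e+02 -1.06666040e-02 -6.61508931e+01] 369.1004809727933 320.0851916075889 243.41559723239857
cam in tool [  66.92857323   -0.83129115 -157.25155996] 
 [[-0.001 -0.97  -0.242]
 [ 1.    -0.001 -0.   ]
 [-0.    -0.242  0.97 ]]
```

Request:
step_arm(plan=[2.6,-1.93,0.14,0,0,0,2.6,-1.93,0.14,0,0,0,2.6,-1.93,0.14,0,0,0,2.6,-1.93,0.14,0,0,0,2.6,-1.93,0.14,0,0,0], hand=7, newtons=25)

```text
time_s: 1.27
ee_pos: [313.0, -383.6, 221.0]
ee_rot: [180.0, -0.0, 23.8]
force: [-0.2, -0.0, -0.3]
gripper_width: 69.9
gripper_force: 0.0
```

Request:
step_arm(plan=[2.6,-1.93,0.14,0,0,0,2.6,-1.93,0.14,0,0,0,2.6,-1.93,0.14,0,0,0,2.6,-1.93,0.14,0,0,0,2.6,-1.93,0.14,0,0,0])

```text
time_s: 1.68
ee_pos: [392.9, -242.6, 214.2]
ee_rot: [180.0, -0.0, 23.9]
force: [0.5, -0.6, 0.2]
gripper_width: 69.8
gripper_force: 0.0
```

Request:
step_arm(plan=[2.6,-1.93,0.14,0,0,0,2.6,-1.93,0.14,0,0,0,2.6,-1.93,0.14,0,0,0,2.6,-1.93,0.14,0,0,0,2.6,-1.93,0.14,0,0,0])

```text
time_s: 2.1
ee_pos: [472.8, -101.7, 207.1]
ee_rot: [180.0, -0.0, 23.9]
force: [0.4, -1.2, -0.0]
gripper_width: 70.1
gripper_force: 0.0
```

Request:
step_arm(plan=[2.6,-1.93,0.14,0,0,0,2.6,-1.93,0.14,0,0,0,2.6,-1.93,0.14,0,0,0,2.6,-1.93,0.14,0,0,0,2.6,-1.93,0.14,0,0,0])

```text
time_s: 2.52
ee_pos: [552.6, 39.3, 200.0]
ee_rot: [180.0, -0.0, 23.9]
force: [-0.2, -0.9, -0.3]
gripper_width: 69.7
gripper_force: 0.0
```

Request:
step_arm(plan=[0,0,0,0,0,-0.115,0,0,0,0,0,-0.115,0,0,0,0,0,-0.115,0,0,0,0,0,-0.115,0,0,0,0,0,-0.115])

```text
time_s: 2.93
ee_pos: [552.0, 37.9, 199.9]
ee_rot: [180.0, 0.0, 57.2]
force: [0.1, -1.1, 0.2]
gripper_width: 70.0
gripper_force: 0.0
```

Request:
step_arm(plan=[0,0,0,0,0,-0.115,0,0,0,0,0,-0.115,0,0,0,0,0,-0.115,0,0,0,0,0,-0.115,0,0,0,0,0,-0.115])

```text
time_s: 3.35
ee_pos: [552.0, 37.7, 200.0]
ee_rot: [180.0, 0.0, 90.1]
force: [0.1, 0.4, 0.1]
gripper_width: 69.9
gripper_force: 0.0
```

Request:
step_arm(plan=[0,0,0,0,0,0,0,0,0,0,0,0])

```text
time_s: 3.52
ee_pos: [552.1, 37.7, 200.0]
ee_rot: [180.0, 0.0, 89.6]
force: [-0.6, -0.1, -0.5]
gripper_width: 69.8
gripper_force: 0.0
```

```bash
python3 - <<'E'
from h import *
w=viewer.grab_frame('wrist');cv2.imwrite('pics/w1.png',w['img'][:,:,::-1])
B=np.array([553.5,39.7])
C=[[*(B+[a,b]),130] for a,b in((20,20),(20,-20),(-20,-20),(-20,20),(13,30),(-13,30))]
print(proj(w,C).round(1).tolist())
print('nest',proj(w,[[554.5+a,39.7+b,18] for a,b in((27.5,27.5),(27.5,-27.5),(-27.5,-27.5),(-27.5,27.5))]).round(1).tolist())
print('tab',proj(w,[639.1,12.8,137]))
for t in ['bar','bar_panel','seat','shutter_tab']:
    print(t,[(np.round(d['location']),round(d['score'],2)) for d in viewer.pinpoint(t,w)[:3]])
E
```

```text
[[355.9, 227.0], [354.9, 287.0], [293.7, 287.4], [292.2, 227.5], [344.9, 211.3], [303.0, 211.6]]
nest [[353.7, 194.6], [352.9, 252.4], [295.2, 252.8], [293.8, 195.0]]
tab [[458.32076701 300.31202333]]
bar [(array([194., 222.]), 0.87), (array([564., 210.]), 0.64), (array([322., 221.]), 0.61)]
bar_panel [(array([627., 185.]), 0.9), (array([203., 247.]), 0.82), (array([322., 201.]), 0.69)]
seat []
shutter_tab [(array([457., 298.]), 0.89)]
```

View pics/w1.png

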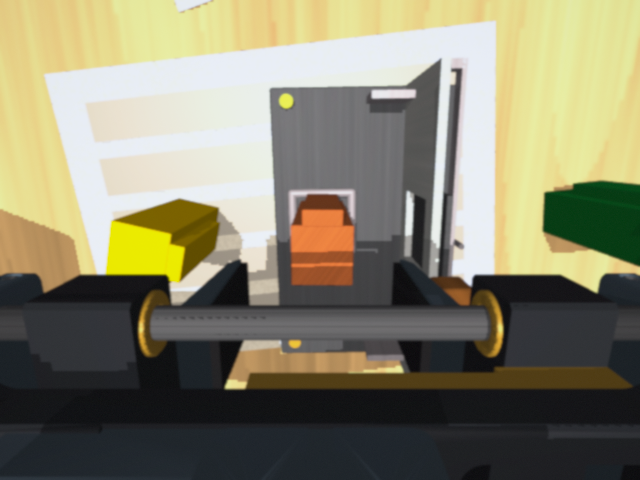

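The wrist view shows the bar top at columns 292–354 and rows 225–285, centred between the fingers with the bump up the image (+y), within about 1 mm of the estimate. I go down.

Request:
step_arm(plan=[0.1,0.05,1.5,0,0,-0.01,0.1,0.05,2.0,0,0,0,0,0,2.0,0,0,0,0,0,2.0,0,0,0,0,0,1.7,0,0,0])

```text
time_s: 4.18
ee_pos: [552.6, 39.6, 106.7]
ee_rot: [-180.0, 0.0, 90.3]
force: [0.7, 1.1, 0.6]
gripper_width: 70.0
gripper_force: 0.0
```

Request:
step_arm(plan=[0,0,0,0,0,0,0,0,0,0,0,0])

```text
time_s: 4.35
ee_pos: [552.6, 39.7, 107.5]
ee_rot: [-179.9, 0.0, 90.3]
force: [0.1, -0.1, 0.6]
gripper_width: 70.2
gripper_force: 0.0
```

Request:
step_arm(plan=[0,0,0,0,0,0,0,0,0,0,0,0,0,0,0,0,0,0,0,0,0,0,0,0,0,0,0,0,0,0], hand=3, newtons=25)

```text
time_s: 4.77
ee_pos: [553.2, 39.7, 108.6]
ee_rot: [179.9, 0.0, 90.3]
force: [-0.4, -1.0, 4.4]
gripper_width: 40.1
gripper_force: 24.7
```

Request:
step_arm(plan=[0,0,0,0,0,0,0,0,0,0,0,0,0,0,0,0,0,0])

```text
time_s: 5.02
ee_pos: [553.3, 39.7, 108.6]
ee_rot: [179.9, 0.0, 90.3]
force: [-0.2, -0.0, 5.9]
gripper_width: 40.3
gripper_force: 24.8
```

Request:
step_arm(plan=[0,0,-0.3,0,0,0,0,0,-0.7,0,0,0,0,0,-0.9,0,0,0,0,0,-0.9,0,0,0,0,0,-0.4,0,0,0])

```text
time_s: 5.43
ee_pos: [553.8, 39.7, 141.6]
ee_rot: [179.9, -0.0, 90.3]
force: [0.6, 0.1, -2.5]
gripper_width: 40.2
gripper_force: 24.8
```

Request:
step_arm(plan=[0,0,0,0,0,0.08,0,0,0,0,0,0.11,0,0,0,0,0,0.11,0,0,0,0,0,0.11,0,0,0,0,0,0.11])

```text
time_s: 5.85
ee_pos: [553.1, 39.7, 140.3]
ee_rot: [180.0, -0.0, 60.2]
force: [-0.1, 0.2, -4.1]
gripper_width: 40.1
gripper_force: 24.8
```

Request:
step_arm(plan=[0,0,0,0,0,0.11,0,0,0,0,0,0.11,0,0,0,0,0,0.11,0,0,0,0,0,0.11,0,0,0,0,0,0.11])

```text
time_s: 6.27
ee_pos: [553.0, 39.7, 140.3]
ee_rot: [180.0, -0.0, 28.7]
force: [0.0, -0.4, -4.0]
gripper_width: 40.1
gripper_force: 24.8
```

Request:
step_arm(plan=[0,0,0,0,0,0.11,0,0,0,0,0,0.11,0,0,0,0,0,0.11,0,0,0,0,0,0.11,0,0,0,0,0,0.06])

```text
time_s: 6.68
ee_pos: [553.0, 39.7, 140.3]
ee_rot: [180.0, -0.0, 0.1]
force: [-0.1, 0.1, -3.2]
gripper_width: 40.3
gripper_force: 24.8
```

Request:
step_arm(plan=[0,0,0,0,0,0,0,0,0,0,0,0,0,0,0,0,0,0])

```text
time_s: 6.93
ee_pos: [553.0, 39.7, 140.1]
ee_rot: [180.0, -0.0, 0.5]
force: [0.6, 0.1, -2.3]
gripper_width: 39.9
gripper_force: 24.8
```

```bash
python3 - <<'E'
from h import *
s=sensors.state();print(s['ee_pos'],s['ee_rot'],s['gripper_width'],s['force'])
f=viewer.grab_frame('scene');w=viewer.grab_frame('wrist')
a=cv2.resize(f['img'][190:350,230:430],(400,320),interpolation=cv2.INTER_CUBIC)
b=w['img'][120:440,120:520]
cv2.imwrite('pics/t1.png',np.hstack([a,b])[:,:,::-1])
S=np.array([554.5,39.7])
print('nest',proj(w,[[*(S+[a,b]),18] for a,b in((27.5,27.5),(27.5,-27.5),(-27.5,-27.5),(-27.5,27.5))]).round(1).tolist())
E
```

```text
[553.0208205  39.6638902 140.1060192] [ 1.79995091e+02 -1.15378041e-02  4.69393407e-01] 39.864872872394905 [ 0.55440021  0.09908919 -2.25584983]
nest [[284.7, 202.3], [357.1, 202.9], [354.9, 271.8], [285.8, 271.3]]
```

View pics/t1.png

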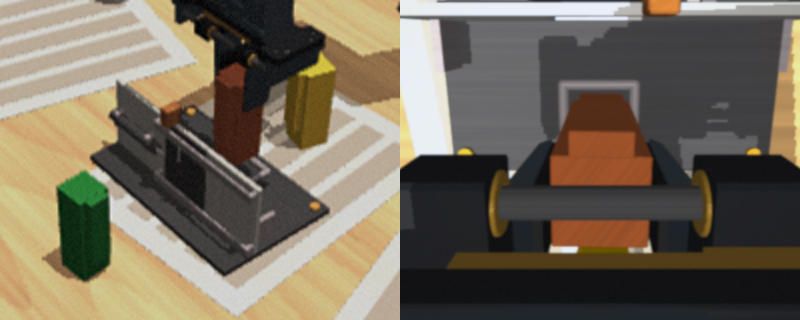

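Left half: the bar hangs clear of the nest with its panel towards the plate. Right half: nest top edge at columns 558–639 (wrist 278–359, row about 203) and bar centre at wrist column 321.5, so the nest is perhaps 1–2 mm to +y. I refine that.

```bash
python3 - <<'E'
from h import *
w=viewer.grab_frame('wrist');g=w['img'].mean(2)
for r in (203,206,212,218): print(r,'L',g[r,272:296].astype(int).tolist(),'R',g[r,344:368].astype(int).tolist())
print('col300',g[192:216,300].astype(int).tolist(),'col340',g[192:216,340].astype(int).tolist())
S=np.array([554.5,39.7])
for k in (23.5,27.5,31.5): print(k,proj(w,[[S[0]+a,S[1]+b,z] for z in(14,18) for a,b in((15,k),(15,-k),(k,k),(k,-k))]).round(1).tolist())
E
```

```text
203 L [64, 64, 65, 65, 67, 74, 91, 107, 118, 126, 131, 133, 135, 135, 135, 135, 135, 135, 135, 135, 135, 135, 136, 136] R [136, 135, 135, 136, 136, 135, 136, 135, 136, 134, 134, 130, 123, 116, 104, 87, 73, 67, 66, 67, 65, 66, 66, 66]
206 L [65, 65, 65, 65, 67, 77, 94, 111, 123, 132, 137, 137, 135, 132, 131, 131, 131, 132, 132, 132, 132, 132, 131, 132] R [132, 130, 131, 130, 131, 131, 131, 131, 132, 136, 139, 137, 130, 121, 109, 90, 74, 65, 65, 66, 64, 64, 66, 64]
212 L [64, 65, 65, 66, 66, 76, 92, 110, 122, 129, 134, 134, 126, 117, 109, 97, 82, 70, 66, 64, 64, 65, 65, 65] R [65, 66, 65, 66, 70, 84, 100, 111, 120, 129, 135, 136, 128, 119, 108, 90, 73, 66, 65, 65, 65, 65, 65, 65]
218 L [65, 66, 65, 64, 67, 73, 88, 108, 120, 129, 135, 135, 127, 118, 110, 98, 84, 71, 67, 65, 63, 65, 64, 65] R [63, 64, 65, 63, 71, 85, 101, 113, 120, 129, 135, 134, 127, 118, 105, 87, 72, 64, 63, 63, 63, 62, 63, 63]
col300 [67, 66, 66, 65, 65, 65, 68, 77, 94, 111, 123, 135, 146, 144, 131, 119, 108, 94, 75, 65, 64, 62, 59, 55] col340 [65, 65, 65, 66, 65, 65, 67, 77, 95, 111, 123, 136, 146, 144, 131, 118, 109, 94, 75, 64, 64, 62, 57, 52]
23.5 [[290.5, 217.7], [351.0, 218.1], [290.4, 206.9], [351.3, 207.3], [290.1, 218.6], [351.4, 219.1], [290.0, 207.6], [351.7, 208.1]]
27.5 [[285.4, 217.7], [356.1, 218.2], [285.1, 201.6], [356.6, 202.2], [284.9, 218.6], [356.6, 219.1], [284.7, 202.3], [357.1, 202.9]]
31.5 [[280.2, 217.6], [361.3, 218.2], [279.8, 196.4], [362.0, 197.0], [279.7, 218.6], [361.8, 219.1], [279.3, 197.0], [362.6, 197.6]]
```

Request:
step_arm(plan=[0.06,-0.04,0.4,0,0,0,0.06,-0.04,0.6,0,0,0,0,0,0.5,0,0,0,0,0,0.3,0,0,0,0,0,0.2,0,0,0])

```text
time_s: 7.5
ee_pos: [553.7, 40.5, 118.9]
ee_rot: [180.0, 0.1, 0.4]
force: [-0.0, 1.4, -3.0]
gripper_width: 40.3
gripper_force: 24.8
```

Request:
step_arm(plan=[0,0,0.2,0,0,0,0,0,0.2,0,0,0,0,0,0.2,0,0,0,0,0,0.2,0,0,0,0,0,0,0,0,0])

```text
time_s: 7.92
ee_pos: [554.0, 40.4, 111.6]
ee_rot: [180.0, 0.0, 0.4]
force: [0.2, 0.4, -2.8]
gripper_width: 40.1
gripper_force: 24.8
```

Request:
step_arm(plan=[0,0,0.1,0,0,0,0,0,0.1,0,0,0,0,0,0.1,0,0,0,0,0,0.05,0,0,0,0,0,0,0,0,0])

```text
time_s: 8.33
ee_pos: [554.2, 40.5, 108.6]
ee_rot: [180.0, -0.0, 0.4]
force: [-0.2, 0.8, -1.5]
gripper_width: 39.8
gripper_force: 24.8
```

Request:
step_arm(plan=[0,0,0.05,0,0,0,0,0,0.05,0,0,0,0,0,0,0,0,0])

```text
time_s: 8.58
ee_pos: [554.4, 40.5, 108.6]
ee_rot: [-180.0, -0.0, 0.4]
force: [-2.0, 0.2, 4.5]
gripper_width: 40.1
gripper_force: 24.8
```

Request:
step_arm(plan=[0,0,0,0,0,0,0,0,0,0,0,0,0,0,0,0,0,0,0,0,0,0,0,0,0,0,0,0,0,0], hand=6.5)

```text
time_s: 9.0
ee_pos: [554.3, 40.5, 107.3]
ee_rot: [180.0, -0.0, 0.4]
force: [0.1, -0.1, -0.5]
gripper_width: 64.7
gripper_force: 0.0
```

Request:
step_arm(plan=[0,0,-1.0,0,0,0,0,0,-2.0,0,0,0,0,0,-2.5,0,0,0,0,0,-2.5,0,0,0,0,0,-1.0,0,0,0])

```text
time_s: 9.42
ee_pos: [556.0, 40.5, 201.5]
ee_rot: [-180.0, -0.4, 0.4]
force: [0.8, -0.2, -0.6]
gripper_width: 64.8
gripper_force: 0.0
```

Request:
step_arm(plan=[0,0,0,0,0,0,0,0,0,0,0,0])

```text
time_s: 9.58
ee_pos: [554.0, 40.5, 197.4]
ee_rot: [180.0, -0.0, 0.4]
force: [0.3, -0.1, -0.3]
gripper_width: 64.9
gripper_force: 0.0
```

```bash
python3 - <<'E'
from h import *
s=sensors.state();print(s['ee_pos'],s['ee_rot'],s['gripper_width'],s['force'])
f=viewer.grab_frame('scene');w=viewer.grab_frame('wrist')
a=cv2.resize(f['img'][190:350,230:430],(400,320),interpolation=cv2.INTER_CUBIC)
b=w['img'][80:400,120:520]
cv2.imwrite('pics/t2.png',np.hstack([a,b])[:,:,::-1])
B=np.array([554.3,40.5])
print('bar130',proj(w,[[*(B+[a,b]),130] for a,b in((30,13),(30,-13),(20,20),(20,-20),(-20,-20),(-20,20))]).round(1).tolist())
T=np.array([639.1,12.8])
print('tab',proj(w,[[*(T+[a,b]),137] for a,b in((11,7),(11,-7),(-11,-7),(-11,7))]).round(1).tolist(),'pin',proj(w,[649.5,40.7,112]))
print([(np.round(d['location']),round(d['score'],2)) for d in viewer.pinpoint('shutter_tab',w)[:3]])
E
```

```text
[554.03240564  40.46767538 197.407295  ] [ 1.79995857e+02 -2.02626462e-02  3.89227195e-01] 64.93495115985877 [ 0.29000053 -0.10949763 -0.2780661 ]
bar130 [[299.7, 211.4], [342.3, 211.7], [288.5, 227.4], [353.2, 227.8], [351.5, 288.6], [289.4, 288.3]]
tab [[359.5, 95.2], [385.0, 95.3], [383.1, 137.0], [358.3, 136.8]] pin [[321.31467359 101.88906559]]
[(array([370., 121.]), 0.94), (array([320., 205.]), 0.68)]
```

View pics/t2.png

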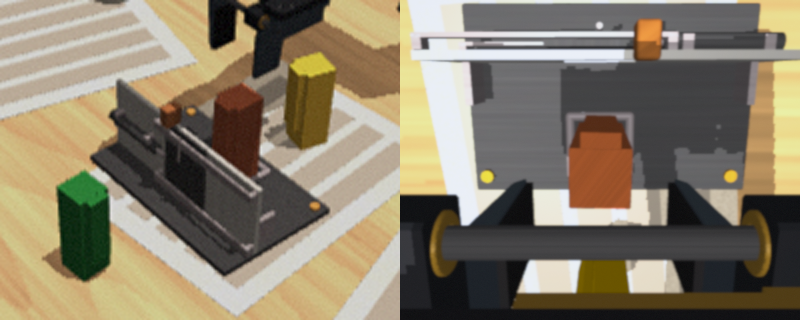

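The bar stands upright in the nest, panel towards the plate, fingers clear. The tab is at wrist columns 357–382, rows 100–138, and the pin at (319,105), both within about 1–2 mm of the estimate. I go over the tab next.

Request:
step_arm(plan=[1.4,0.44,0,0,0,0,1.9,0.64,0,0,0,0,1.9,0.64,0,0,0,0,1.9,0.64,0,0,0,0,1.35,0.34,0,0,0,0], hand=4.5)

```text
time_s: 10.15
ee_pos: [639.7, 13.4, 195.6]
ee_rot: [180.0, 0.1, 0.4]
force: [-0.5, 0.4, -0.2]
gripper_width: 44.9
gripper_force: 0.0
```

Request:
step_arm(plan=[0,0,1.0,0,0,0,0,0,1.5,0,0,0,0,0,1.5,0,0,0,0,0,0.5,0,0,0,0,0,0,0,0,0])

```text
time_s: 10.57
ee_pos: [636.5, 14.3, 149.4]
ee_rot: [180.0, 0.4, 0.4]
force: [0.1, -0.3, 0.4]
gripper_width: 44.9
gripper_force: 0.0
```

```bash
python3 - <<'E'
from h import *
s=sensors.state();print(s['ee_pos'],s['ee_rot'],s['gripper_width'],s['force'])
w=viewer.grab_frame('wrist');f=viewer.grab_frame('scene')
a=cv2.resize(f['img'][190:350,230:430],(400,320),interpolation=cv2.INTER_CUBIC)
b=w['img'][130:450,120:520]
cv2.imwrite('pics/t3.png',np.hstack([a,b])[:,:,::-1])
T=np.array([638.5,13.3])
print('tab',proj(w,[[*(T+[a,b]),137] for a,b in((11,7),(11,-7),(-11,-7),(-11,7))]).round(1).tolist(),'pin',proj(w,[649.5,40.7,112]))
E
```

```text
[636.51346118  14.27239317 149.44159175] [179.99982012   0.36546528   0.39942335] 44.933609841726486 [ 0.10887896 -0.34593578  0.42772396]
tab [[308.6, 266.2], [337.7, 266.4], [336.9, 308.7], [308.7, 308.5]] pin [[272.69004315 251.88658251]]
```

View pics/t3.png

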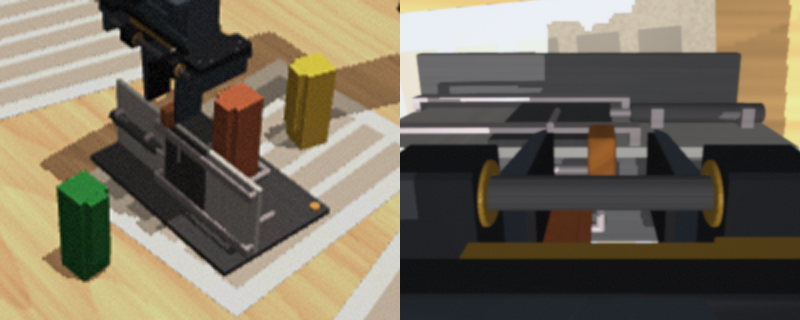

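The tab sits between the fingers at wrist columns 308–335, finger midline about 320, centred within 1 mm. I go down and pinch.

Request:
step_arm(plan=[0,0,0.7,0,0,0,0,0,0.9,0,0,0,0,0,0.5,0,0,0,0,0,0,0,0,0,0,0,0,0,0,0])

```text
time_s: 11.08
ee_pos: [638.6, 14.1, 130.9]
ee_rot: [180.0, 0.1, 0.4]
force: [0.2, -0.8, 0.6]
gripper_width: 44.9
gripper_force: 0.0
```

Request:
step_arm(plan=[0,0,0,0,0,0,0,0,0,0,0,0])

```text
time_s: 11.25
ee_pos: [639.2, 14.0, 131.8]
ee_rot: [180.0, -0.0, 0.4]
force: [0.0, 0.9, -0.8]
gripper_width: 44.9
gripper_force: 0.0
```

Request:
step_arm(plan=[0,0,0.2,0,0,0,0,0,0,0,0,0,0,0,0,0,0,0])

```text
time_s: 11.5
ee_pos: [638.8, 14.0, 129.4]
ee_rot: [180.0, 0.0, 0.4]
force: [-0.2, -0.4, -1.1]
gripper_width: 45.3
gripper_force: 0.0
```

Request:
step_arm(plan=[0,0,0,0,0,0,0,0,0,0,0,0,0,0,0,0,0,0,0,0,0,0,0,0,0,0,0,0,0,0], hand=0.5, newtons=25)

```text
time_s: 11.92
ee_pos: [638.9, 14.0, 129.5]
ee_rot: [180.0, -0.0, 0.4]
force: [-0.5, -1.1, 0.8]
gripper_width: 14.7
gripper_force: 1.7
```

Request:
step_arm(plan=[0,0,0,0,0,0,0,0,0,0,0,0,0,0,0,0,0,0])

```text
time_s: 12.17
ee_pos: [638.9, 13.7, 129.5]
ee_rot: [180.0, -0.0, 0.4]
force: [0.4, -1.7, 0.1]
gripper_width: 14.1
gripper_force: 25.0
```

Request:
step_arm(plan=[0,-0.3,0,0,0,0,0,-0.6,0,0,0,0,0,-0.6,0,0,0,0,0,-0.6,0,0,0,0,0,-0.5,0,0,0,0])

```text
time_s: 12.58
ee_pos: [638.7, 40.1, 129.5]
ee_rot: [179.9, 0.0, 0.4]
force: [0.6, -6.5, 0.2]
gripper_width: 13.9
gripper_force: 25.0
```

Request:
step_arm(plan=[0,-0.4,0,0,0,0,0,-0.3,0,0,0,0,0,-0.2,0,0,0,0,0,0,0,0,0,0,0,0,0,0,0,0])

```text
time_s: 13.0
ee_pos: [638.6, 48.8, 129.5]
ee_rot: [179.9, 0.0, 0.4]
force: [0.8, -6.3, 0.3]
gripper_width: 14.1
gripper_force: 25.0
```

Request:
step_arm(plan=[0,0,0,0,0,0,0,0,0,0,0,0,0,0,0,0,0,0,0,0,0,0,0,0])

```text
time_s: 13.33
ee_pos: [638.6, 48.6, 129.5]
ee_rot: [179.9, 0.0, 0.4]
force: [-0.1, -5.7, 0.3]
gripper_width: 13.9
gripper_force: 25.0
```

```bash
python3 - <<'E'
from h import *
s=sensors.state();print(s['ee_pos'],s['ee_rot'],s['gripper_width'],s['gripper_force'],s['force'])
w=viewer.grab_frame('wrist');f=viewer.grab_frame('scene')
a=cv2.resize(f['img'][220:320,265:390],(400,320),interpolation=cv2.INTER_CUBIC)
b=w['img'][130:450,120:520]
cv2.imwrite('pics/t4.png',np.hstack([a,b])[:,:,::-1])
print('tab',proj(w,[[639+c,s['ee_pos'][1]+d,137] for c,d in((11,7),(11,-7),(-11,-7),(-11,7))]).round(1).tolist(),'pin',proj(w,[649.5,40.7,112]))
E
```

```text
[638.56847516  48.6472086  129.46198089] [1.79889874e+02 5.00857750e-03 4.24192682e-01] 13.879037495811058 25.002543926239014 [-0.11702177 -5.74653736  0.26467016]
tab [[305.0, 283.9], [337.5, 284.0], [336.6, 330.8], [305.1, 330.6]] pin [[337.02041422 267.42739686]]
```

View pics/t4.png

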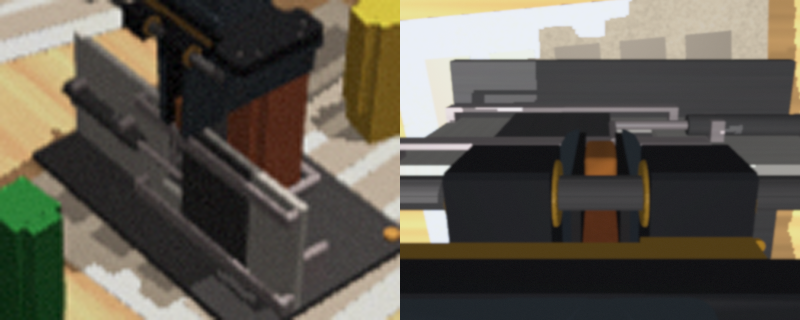

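The left half shows the window half uncovered and the bar upright in its nest behind the plate. The right half shows the tab (columns 585–616) pinched between both fingers. TCP travel is 34.9 mm and the spring force is about 6 N, both matching half travel, so I hand in.

```bash
python3 - <<'E'
from h import *
s=sensors.state();print(s['ee_pos'],s['gripper_force'],s['force'],s['time_s'])
print(env.job_done())
E
```

```text
[638.61337626  48.62795172 129.48905672] 25.002577900886536 [-0.73117839 -7.4808282   0.17014188] 13.4333
the job is handed in; nothing more can be done
None
```

I turned the clay bar a quarter turn so its panel faces the window, set it back down in the nest and let go, then handed in at 13.4 s with the shutter pinched at about 35 mm (from arm travel and spring force). The hand-in gave no verdict.

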